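# Snap the sample stand's post into its sleeve

## Robot

A 7-joint arm with a two-finger parallel gripper is mounted at the origin on the work surface. World frame = base frame: x ahead of the robot, y to its left, z up, the work surface at z = 0. Lengths are in m, angles in rad, forces in N, time in s.
With the tool pointing down it reaches from about 0.35 to 0.9 m from the base axis. Payload 8.1 kg.
Tool frame: the origin (TCP) lies on the centre line of the jaws, within the pads' length; the fingertips stand 17 mm ahead of it and the grasp point (between the pads) lies 2 mm behind it; y points along the fingers, x is the direction in which the jaws open and shut, and the axes are right-handed (so a half turn about y gives the same grasp; the last joint's range is limited). The gripper opens to 85 mm and grips with 20 to 120 N. Pads are 22 mm wide; open, the fingers measure 114 mm over their backs; the gripper's body (76 mm by 85 mm) begins 54 mm behind the grasp point. The pads swing forward as they close: fully open they stand 13 mm farther back than shut.
Start: joints at [1.166, 0.434, 0.025, 1.573, -0.012, 1.134, -0.075], TCP at [0.186, -0.597, 0.221] pointing down, gripper open.
Joint ranges: [-2.62, 2.62], [-0.44, 2.09], [-1.27, 1.32], [0.08, 2.57], [-1.32, 4.46], [0.12, 2], [-2.74, 2.74]. Speed limits (rad/s): [2.22, 2.22, 3.01, 3.01, 3.14, 3.14, 3.14].

## Interface

Orientations are given as a unit quaternion [w, x, y, z].
In Python, from station import arm, optics, ticket gives the robot as it stands. The module is installed in compiled form; this text tells all that it offers.
- The arm moves only by the tool arm_command, never from a script. Its argument "plan" is a list of rows, each an object with "jaw": the finger opening in m, from 0 to 0.0854; "slide": the shift along the tool's x, y, z in m, a list of three; "angular": the turn, a rotation vector about the tool's x, y, z in degrees, a list of three. In form: [{"jaw": jaw, "slide": [dx, dy, dz], "angular": [rx, ry, rz]}, ...]. A call has 1 to 8 rows; each row is the pose to reach, as a shift and turn from the pose measured when the call began, along the tool's axes at that moment; what a row does not reach only later rows make up. A row lasts 1/8 s, in which the tool goes at most 62.5 mm and 10.7 degrees, less where a joint would pass 70% of its speed; a pose out of reach is approached as far as the arm can. A call with a gripper value outside its range is refused whole. The fingers move at their own pace and stop on an object; "force" is the grip in N (left out, the last holds). Time passes only in rows, so rows that repeat a pose let the fingers close. It gives the time, the measured TCP pose, the force and the opening at its end, in the units of the state.
- arm.state(): the state, without advancing time (a new reading comes with each control period).
- optics.camera(name): name is "scene" or "top" or "wrist"; returns a dict with "pixels" (420x560x3 uint8, red, green, blue), "fx", "fy", "cx", "cy" (pixels), "k1" (the pictures are not rectified: a ray, as slopes to the right and down, at radius r is drawn at 1 + k1 r^2 times it, then the intrinsics apply), "R" (3x3) and "t" (3): a world point X has camera coordinates R X + t. Camera axes: x right, y down, z forward; pixel columns grow to the right and rows downward; lengths in m; the calibration is good to about 2 mm. A picture is of the moment at which its call begins. There is no depth.
- ticket.finish_job(): hands the job in, once; it reports no verdict.
The state is a dict: "t": time; "joints": joint angles; "joint_velocities": joint speeds; "joint_efforts": joint torques, N m; "position": TCP position; "eef_rot": TCP orientation; "force": force on the tool from outside, world axes, zero at the start; "ft_torque": the same for the moment, N m; "width": opening from 0.0 (shut) to 1.0 (fully open).
Only numpy, scipy, OpenCV 4.12 (cv2) and the standard library are available. Lean on these libraries where they do the work, as an engineer would, in place of code of your own. Each camera call takes 0.05 s, during which the arm holds its last target. There are 200 camera calls.

## Task

Fit the square post that has the spring button into the upright sleeve of the sample stand: squeeze the button flush so that it can slip in under the sleeve's mouth, then push the post down until the button pops out through the window in the sleeve, wherever that is set. Push gently and stop when it has popped: do not force the button against the window's edge or lean on the stand; leave the other things where they are; let go at the end.

Things in the scene. Friction and masses are not known exactly. Their poses are not given: they have to be found in the camera images.
- post_centre (a point): Centre (half-way up) of the post: an upright square aluminium tube 24 x 24 mm, 96 mm high with its black end cap on top, 0.15 kg or so, loose, standing in one of the two square holes of a low grey rack (170 x 70 x 22 mm; the post's foot is 6 mm above the table, 16 mm deep in the hole, with about 1 mm of play at each side). Its z axis points up the post; its x axis points out of the face that carries the button. The foot is 48 mm below, the top 48 mm above.
- post_foot (a point): Centre of the post's underside; axes as post_centre.
- button_face (a point): Centre of the outer face of the spring button: a square-edged steel block, 12 mm wide and 24 mm tall (from 24 to 48 mm above the post's foot) that stands 9 mm out of the post's +x face (33 mm over button and post) and can be pushed in until flush. It moves with the button; x points outwards.
- button (a joint): Travel of the button: 0 = fully out (9 mm proud), 0.009 m = flush with the post. The spring pushes back with about 2.5 N at 0 and 7 N when flush. Inside the sleeve, held in by the wall, it reads about 0.006 to 0.009. Its lower edge is square: unless it is pressed nearly flush it stands on the rim of the sleeve and cannot enter.
- sleeve_mouth (a point): Centre of the mouth (top rim) of the stand's fixed upright square steel sleeve, 113 mm above the table, 93 mm above the sleeve's inner floor. Inside 25.6 mm square (0.8 mm of play each side), walls 3 to 5 mm; the top 5 mm flare outwards to 31.6 mm square. z points up, x points out through the wall that has the window.
- window_wall (a point): Fixed point on the outer face of the sleeve's +x wall, 40 mm below the mouth, 17.8 mm from the axis (axes as sleeve_mouth). Here a dark plate carries the window, 16 mm wide, 26.5 mm tall. The plate is clamped at a height that differs each time by up to 26 mm and is NOT measured: the window's upper edge lies 14 to 40 mm below the mouth.
- stand: The sample stand. Origin: on the table, on the sleeve's axis; axes as sleeve_mouth. White base 150 x 170 x 20 mm high, reaching 110 mm to +y, 60 mm to -y. Sliding the post down takes some 5 to 12 N. The button springs out with the foot 62 to 88 mm below the mouth (top of post 8 to 34 mm above it); 2.5 mm lower its lower edge meets the window's lower edge: a hard stop not to be forced.
- rod: Bystander: plain square bar, 24 x 24 x 96 mm with a 14 mm round spigot 12 mm high on top, NO button; stands in the other hole of the rack. Origin: centre of its underside.
- dish: Bystander: shallow aluminium dish, 50 mm across, 22 mm high, standing on the stand's base beside the sleeve. Origin: centre of its underside.
- roll: Bystander: roll of white paper labels standing on end, 60 mm across, 70 mm high. Origin: centre of its underside.
- pot: Bystander: steel pot, 90 mm across, 75 mm high. Origin: centre of its underside.
- black_brush: Bystander: black flat brush 200 mm long, lying. Origin: middle of its length, on the table.
- wood_brush: Bystander: wooden-handled flat brush 200 mm long, lying. Origin: middle of its length, on the table.
- scoop: Bystander: spoon-like sampling scoop 160 mm long, lying. Origin: middle of its length, on the table.

How it is judged:
By the outcome, as a careful person would: the job done as asked, in the order asked, and still so for the second after the job is handed in, with the robot touching nothing.
It also fails if it takes over 67 s, if anything falls off the work surface, if the arm or the gripper's body presses on something with over 40 N, if the wrist force passes 120 N, or if a joint passes its speed limit or range.

## Working session

There is one attempt and no reset: what is moved stays moved. The work goes in short steps, Python scripts to look and compute and a tool call to move; the robot and the scene stay as the last step left them, time stands still between calls to the robot, and variables do not carry over. Pictures are saved under pics/ and viewed, about 8 in all and at most 12, crops included, and the job is handed in when it is done.

Besides the shell and the picture viewer there is one more tool, called as a command line: name --argument value ..., lists and objects as JSON in quotes. arm_command: Moves the arm, as the interface text tells. Its arguments: {"type":"object","properties":{"plan":{"type":"array","items":{"type":"object","properties":{"jaw":{"type":"number"},"slide":{"type":"array","items":{"type":"number"}},"angular":{"type":"array","items":{"type":"number"}}}}},"force":{"type":"number"}},"required":["plan"]}

```bash
mkdir -p pics
cat > h.py <<'E'
import numpy as np, cv2
from station import arm, optics, ticket
from scipy.spatial.transform import Rotation as Ro
def rot(s): 
    q=s["eef_rot"]; return Ro.from_quat([q[1],q[2],q[3],q[0]]).as_matrix()
def ray(c,u,v):
    xd=np.array([(u-c["cx"])/c["fx"],(v-c["cy"])/c["fy"]]); x=xd.copy()
    for _ in range(20): x=xd/(1+c["k1"]*(x@x))
    R=np.array(c["R"]); o=-R.T@np.array(c["t"]); d=R.T@np.array([x[0],x[1],1]); return o,d
def atz(c,u,v,z):
    o,d=ray(c,u,v); return o+d*(z-o[2])/d[2]
def proj(c,X):
    p=np.array(c["R"])@np.array(X)+np.array(c["t"]); x=p[:2]/p[2]; x=x*(1+c["k1"]*(x@x))
    return np.array([c["cx"]+c["fx"]*x[0],c["cy"]+c["fy"]*x[1]])
def snap(n,f):
    c=optics.camera(n); cv2.imwrite("pics/"+f+".png",c["pixels"][:,:,::-1])
    np.save("pics/"+f+".npy",{k:c[k] for k in c if k!="pixels"},allow_pickle=True); return c
def load(f): return np.load("pics/"+f+".npy",allow_pickle=True).item()
E
python3 - <<'E'
from h import *
s=arm.state(); print(s); print(rot(s))
for n in("scene","top"):
    c=snap(n,n+"0"); R=np.array(c["R"]);print(n,-R.T@np.array(c["t"]),R[2],c["fx"],c["k1"])
E
```

```text
{'t': 0.0, 'joints': array([ 1.1664009 ,  0.43522873,  0.02498072,  1.5741065 , -0.01158306,
        1.13400461, -0.07511929]), 'joint_velocities': array([ 0.00014973,  0.00031134, -0.0017321 , -0.00161089, -0.00053209,
        0.00162296, -0.00035208]), 'joint_efforts': array([ 3.59298301e-04, -6.70467639e+01,  1.02498394e+00, -3.16206229e+01,
        1.53925462e-02,  1.25879055e-02, -4.32913805e-05]), 'position': array([ 0.18554841, -0.5962681 ,  0.22021888]), 'eef_rot': array([ 0.56974972, -0.56917482,  0.41966886, -0.4186924 ]), 'force': array([ 0.38353079, -0.00063224,  0.0829176 ]), 'ft_torque': array([0.01232165, 0.02837892, 0.0083745 ]), 'width': 1.003137580359909}
[[ 2.97149433e-01 -6.30134071e-04  9.54830779e-01]
 [-9.54829657e-01  1.47339609e-03  2.97150056e-01]
 [-1.59408831e-03 -9.99998716e-01 -1.63851885e-04]]
scene [1.2002043  1.04169767 0.90411045] [-0.39004266 -0.73031925 -0.56080345] 516.5594607269585 0.0014428011091512133
top [ 0.49717432 -0.00815309  1.49365862] [ 0.08278205  0.00346345 -0.99656166] 531.4161777940611 -0.00045310765569268364
```

View pics/top0.png

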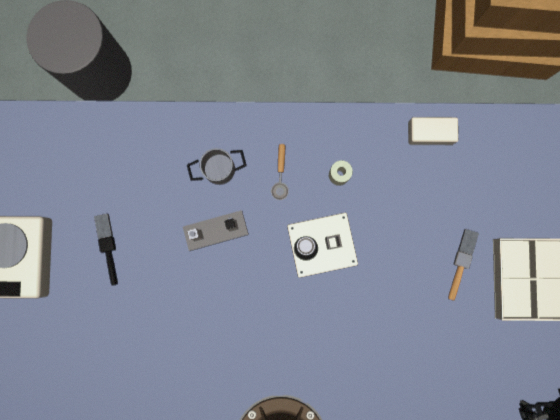

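View pics/scene0.png

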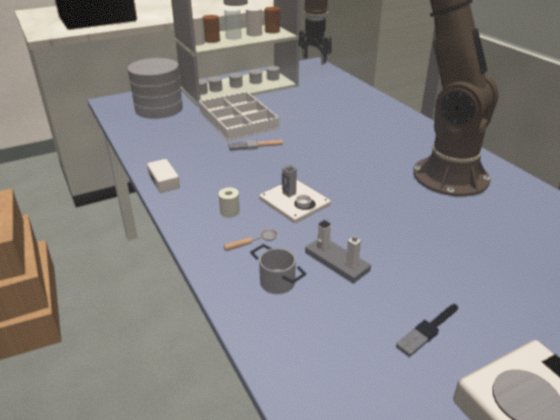

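Run:
```python
import cv2,numpy as np
t=cv2.imread("pics/top0.png");s=cv2.imread("pics/scene0.png")
f=lambda im,x,y,w,h,k:cv2.resize(im[y:y+h,x:x+w],None,fx=k,fy=k,interpolation=cv2.INTER_CUBIC)
a=np.hstack([f(t,175,205,80,60,5),f(t,285,210,80,60,5)])
b=np.hstack([f(s,300,215,80,60,5),f(s,255,160,80,60,5)])
cv2.imwrite("pics/crop0.png",np.vstack([a,b]))
```

```text
(no output)
```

View pics/crop0.png

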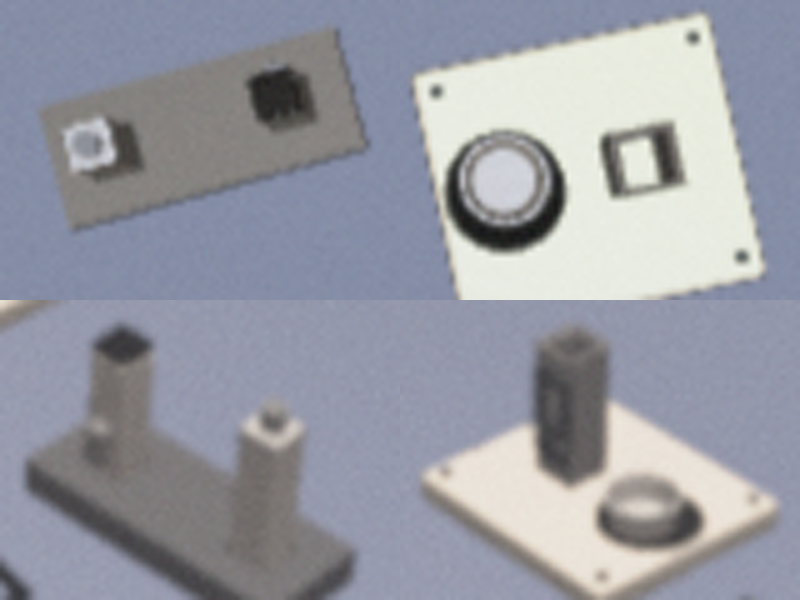

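Run:
```python
from h import *
T=load("top0");S=load("scene0")
k=lambda l,ox,oy:[(ox+a/5,oy+b/5) for a,b in l]
rk=np.array([atz(T,u,v,.022)[:2] for u,v in k([(40,107),(335,30),(368,150),(75,228)],175,205)])
print("rack",rk.round(4).tolist(),"sides",np.linalg.norm(rk-np.roll(rk,-1,0),axis=1).round(4))
d=(rk[0]+rk[3]-rk[1]-rk[2]);print("rack y yaw",np.degrees(np.arctan2(-d[0],d[1])))
st=np.array([atz(T,u,v,.02)[:2] for u,v in k([(13,75),(307,13),(365,270)],285,210)]); print("stand",st.round(4).tolist(),np.linalg.norm(st[0]-st[1]),np.linalg.norm(st[2]-st[1]))
d=st[0]-st[1];y1=np.arctan2(-d[0],d[1]);d=st[1]-st[2];print("yaw",np.degrees(y1),np.degrees(np.arctan2(d[1],d[0])))
y=y1;ex=np.array([np.cos(y),np.sin(y)]);ey=np.array([-ex[1],ex[0]])
print("sleeve?",st[1]+ .06*ey-.075*ex)
for n,z,a,b in(("post",.102,(230.6,223.4),(324.4,224.2)),("mouth",.113,(333.8,242),(289.2,168.2))):
    print(n,atz(T,*a,z).round(4),atz(S,*b,z).round(4))
    o1,d1=ray(T,*a);o2,d2=ray(S,*b);q=np.linalg.lstsq(np.c_[d1,-d2],o2-o1,rcond=None)[0];print((o1+d1*q[0]).round(4),(o2+d2*q[1]).round(4))
print("rod",atz(T,175+90/5,205+143/5,.108))
```

```text
rack [[0.5835, 0.2758], [0.6276, 0.1127], [0.561, 0.0934], [0.5167, 0.2549]] sides [0.169  0.0693 0.1674 0.0701]
rack y yaw 15.23374590192319
stand [[0.5897, -0.0144], [0.6254, -0.1778], [0.4832, -0.2095]] 0.16723033222882752 0.14565545550058337
yaw 12.345581525623649 12.561193893493012
sleeve? [ 0.53932345 -0.1351987 ]
post [0.5876 0.1356 0.102 ] [0.5948 0.1448 0.102 ]
[0.5881 0.1364 0.0941] [0.5888 0.1359 0.0941]
mouth [ 0.5405 -0.1342  0.113 ] [ 0.5462 -0.1327  0.113 ]
[ 0.5406 -0.1345  0.1101] [ 0.544  -0.1366  0.1104]
rod [0.55985447 0.23269171 0.108     ]
```

arm_command --plan '[{"jaw":0.0854,"slide":[-0.58,0,0.602],"angular":[0,-87.9,0]},{"jaw":0.0854,"slide":[-0.58,0,0.602],"angular":[0,-87.9,0]},{"jaw":0.0854,"slide":[-0.58,0,0.602],"angular":[0,-87.9,0]},{"jaw":0.0854,"slide":[-0.58,0,0.602],"angular":[0,-87.9,0]},{"jaw":0.0854,"slide":[-0.58,0,0.602],"angular":[0,-87.9,0]},{"jaw":0.0854,"slide":[-0.58,0,0.602],"angular":[0,-87.9,0]},{"jaw":0.0854,"slide":[-0.58,0,0.602],"angular":[0,-87.9,0]},{"jaw":0.0854,"slide":[-0.58,0,0.602],"angular":[0,-87.9,0]}]' --force 40

```text
t: 1.1
position: [0.4267, -0.1567, 0.2211]
eef_rot: [0.703, -0.702, -0.083, 0.084]
force: [0.8, -0.6, 0.0]
width: 1.002
```

```bash
cat > go.py <<'E'
import sys
from h import *
# target x y z yaw(deg): prints slide/angular
def go(x,y,z,yaw):
    s=arm.state();R=rot(s);d=R.T@(np.array([x,y,z])-s["position"])
    c,n=np.cos(np.radians(yaw)),np.sin(np.radians(yaw))
    G=np.array([[c,0,-n],[n,0,c],[0,-1,0]])
    print("pos",s["position"].round(4),"yaw",np.degrees(np.arctan2(R[1,0],R[0,0])).round(2),"F",s["force"].round(1),"t",round(s["t"],2),"w",round(s["width"],3))
    print("slide",d.round(4).tolist(),"ang",np.degrees(Ro.from_matrix(R.T@G).as_rotvec()).round(2).tolist())
if __name__=="__main__": go(*map(float,sys.argv[1:5]))
E
python3 go.py .588 .136 .22 15.2
```

```text
pos [ 0.4267 -0.1567  0.2211] yaw 13.56 F [ 0.8 -0.6  0. ] t 1.1 w 1.002
slide [0.2254, 0.0013, 0.2467] ang [-0.06, -1.64, -0.01]
```

arm_command --plan '[{"jaw":0.0854,"slide":[0.2254,0.001,0.2467],"angular":[0,-1.6,0]},{"jaw":0.0854,"slide":[0.2254,0.001,0.2467],"angular":[0,-1.6,0]},{"jaw":0.0854,"slide":[0.2254,0.001,0.2467],"angular":[0,-1.6,0]},{"jaw":0.0854,"slide":[0.2254,0.001,0.2467],"angular":[0,-1.6,0]},{"jaw":0.0854,"slide":[0.2254,0.001,0.2467],"angular":[0,-1.6,0]},{"jaw":0.0854,"slide":[0.2254,0.001,0.2467],"angular":[0,-1.6,0]},{"jaw":0.0854,"slide":[0.2254,0.001,0.2467],"angular":[0,-1.6,0]}]'

```text
t: 1.98
position: [0.5879, 0.1383, 0.2195]
eef_rot: [0.702, -0.7, -0.094, 0.095]
force: [0.4, -1.2, -0.4]
width: 1.001
```

Run:
```python
from h import *
from go import go
go(.588,.136,.22,15.2)
a=snap("wrist","w1");b=snap("top","top1");R=np.array(a["R"]);print(-R.T@np.array(a["t"]),R[2])
cr=b["pixels"][185:275,170:290,::-1]
A=cv2.resize(a["pixels"][:,:,::-1],(800,600));print(proj(a,[.588,.136,.102]))
cv2.imwrite("pics/w1b.png",A)
```

```text
pos [0.5879 0.1383 0.2195] yaw 15.35 F [ 0.4 -1.2 -0.4] t 1.98 w 1.001
slide [-0.0005, -0.0005, -0.0023] ang [-0.13, 0.15, -0.06]
[0.56619473 0.21752317 0.37296244] [ 0.0828685  -0.30798459 -0.94777545]
[281.70593221 199.39392841]
```

View pics/w1b.png

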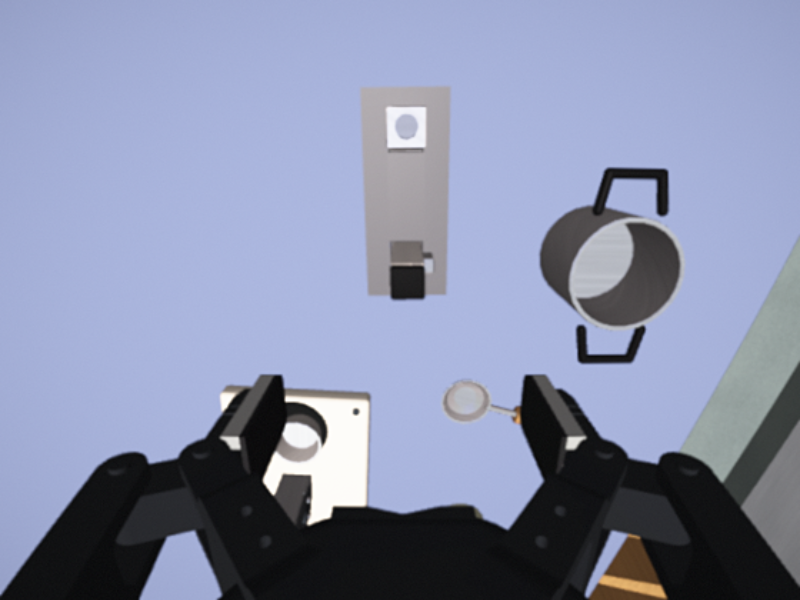

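Run:
```python
from h import *
W=load("w1");T=load("top0")
k=1/1.42857
p=atz(W,407*k,281.5*k,.102);print("post",p)
y=np.radians(15.2);ex=np.array([np.cos(y),np.sin(y)]);ey=np.array([-ex[1],ex[0]])
for n,u,v,z in(("pot rim bottom",620,333,.075),("pot rim left",570,285,.075),("handle near",580,358,.06),("handle near2",628,358,.06),("btn face top",432,255,.054),("cap l",391,281,.102),("cap r",424,281,.102),("mouthTL",278,475,.113),("mouthTR",311,475,.113)):
    q=atz(W,u*k,v*k,z);d=(q-p)[:2];print(n,q.round(4),"rel",(d@ex).round(4),(d@ey).round(4))
```

```text
post [0.5903671  0.13913211 0.102     ]
pot rim bottom [0.7673 0.1353 0.075 ] rel 0.1697 -0.0501
pot rim left [0.7126 0.1615 0.075 ] rel 0.1239 -0.0104
handle near [0.7538 0.1008 0.06  ] rel 0.1477 -0.0799
handle near2 [0.7943 0.1116 0.06  ] rel 0.1896 -0.0801
btn face top [0.6078 0.1514 0.054 ] rel 0.02 0.0073
cap l [0.5798 0.1366 0.102 ] rel -0.0109 0.0003
cap r [0.6014 0.1426 0.102 ] rel 0.0116 0.0004
mouthTL [ 0.534  -0.0381  0.113 ] rel -0.1008 -0.1563
mouthTR [ 0.5592 -0.0308  0.113 ] rel -0.0746 -0.1558
```

arm_command --plan '[{"jaw":0.0854,"slide":[0.001,0.06,-0.001],"angular":[0,0,0]},{"jaw":0.0854,"slide":[0.001,0.11,-0.001],"angular":[0,0,0]},{"jaw":0.06,"slide":[0.001,0.15,-0.001],"angular":[-0.1,0.1,0]},{"jaw":0.05,"slide":[0.001,0.1595,-0.001],"angular":[-0.1,0.1,0]},{"jaw":0.045,"slide":[0.001,0.1595,-0.001],"angular":[-0.1,0.1,0]},{"jaw":0.045,"slide":[0.001,0.1595,-0.001],"angular":[-0.1,0.1,0]},{"jaw":0.045,"slide":[0.001,0.1595,-0.001],"angular":[-0.1,0.1,0]}]' --force 40

```text
t: 2.95
position: [0.5895, 0.1346, 0.0618]
eef_rot: [-0.701, 0.701, 0.093, -0.092]
force: [0.5, -0.9, -0.2]
width: 0.527
```

Run:
```python
from h import *
from go import go
go(.589,.1375,.06,15.2)
a=snap("wrist","w2");b=snap("scene","s2")
A=a["pixels"][120:420,120:440,::-1]; B=cv2.resize(b["pixels"][185:285,290:390,::-1],(300,300),interpolation=3)
cv2.imwrite("pics/w2b.png",cv2.resize(np.hstack([A,B]),None,fx=1.29,fy=1.29))
```

```text
pos [0.5895 0.1346 0.0618] yaw 15.03 F [ 0.5 -0.9 -0.2] t 2.95 w 0.527
slide [0.0003, 0.0018, 0.003] ang [0.08, -0.17, 0.06]
```

View pics/w2b.png

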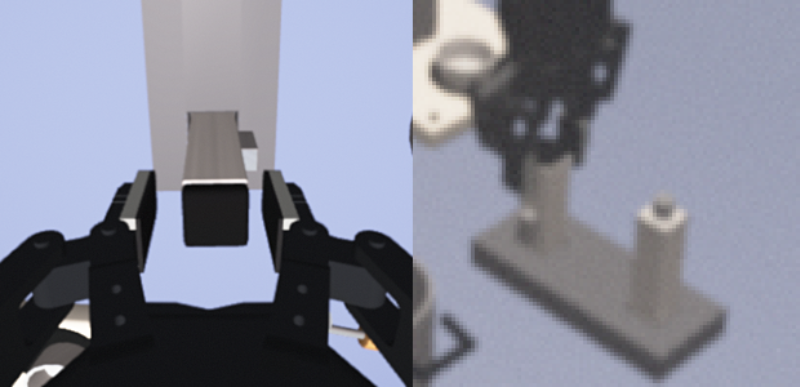

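Run:
```python
from h import *
W=load("w2");s=arm.state();R=rot(s);p=s["position"]
for z in(.002,.008,.012,.017,.022):
  print(z,[((proj(W,p+R@np.array([x,z,t]))-120)*1.29).round(0).tolist() for x in(-.0225,.0225) for t in(.011,-.011)])
ex,ey=R[:,0],R[:,2]
for u,v in((183,185),(247,185),(248,244),(184,246)):
    q=atz(W,120+u/1.29,120+v/1.29,.102);print(q.round(4),((q-p)@ex).round(4),((q-p)@ey).round(4))
```

```text
0.002 [[159.0, 150.0], [161.0, 192.0], [258.0, 150.0], [256.0, 192.0]]
0.008 [[160.0, 144.0], [162.0, 185.0], [256.0, 144.0], [254.0, 185.0]]
0.012 [[161.0, 141.0], [163.0, 181.0], [255.0, 141.0], [253.0, 181.0]]
0.017 [[163.0, 137.0], [164.0, 176.0], [254.0, 137.0], [252.0, 176.0]]
0.022 [[164.0, 133.0], [165.0, 172.0], [253.0, 133.0], [251.0, 172.0]]
[0.5763 0.1491 0.102 ] -0.0086 0.0173
[0.5975 0.1547 0.102 ] 0.0133 0.0173
[0.6051 0.1313 0.102 ] 0.0146 -0.0073
[0.5827 0.1244 0.102 ] -0.0088 -0.0081
```

Run:
```python
from h import *
S=load("s2");s=arm.state();R=rot(s);p=s["position"]
f=lambda X:((proj(S,X)-[290,185])*3*1.29+[320*1.29,0]).round(0).tolist()
for z in(.017,.010,.003,-.005): print(z,[f(p+R@np.array([x,z,t])) for x in(.0225,.035) for t in(.011,-.011)])
c=np.array([.589,.1375,0]);ex=R[:,0];ey=R[:,2]
print("button btm/top",[f(c+ex*.021+ey*t+np.array([0,0,z])) for z in(.03,.054) for t in(-.006,.006)], "post rack",[f(c+ex*a+ey*b+[0,0,.022]) for a,b in((.012,.012),(.012,-.012),(-.012,.012))])
```

```text
0.017 [[530.0, 230.0], [507.0, 215.0], [518.0, 238.0], [494.0, 223.0]]
0.01 [[531.0, 222.0], [507.0, 207.0], [518.0, 230.0], [495.0, 215.0]]
0.003 [[531.0, 214.0], [508.0, 199.0], [519.0, 222.0], [495.0, 207.0]]
-0.005 [[532.0, 205.0], [508.0, 190.0], [519.0, 212.0], [496.0, 198.0]]
button btm/top [[516.0, 236.0], [528.0, 244.0], [517.0, 209.0], [530.0, 217.0]] post rack [[543.0, 252.0], [518.0, 236.0], [567.0, 236.0]]
```

arm_command --plan '[{"jaw":0.039,"slide":[0.0,0.002,0.003],"angular":[0,-0.2,0]},{"jaw":0.039,"slide":[0.0,0.002,0.003],"angular":[0,-0.2,0]},{"jaw":0.039,"slide":[0.0,0.002,0.003],"angular":[0,-0.2,0]}]'

```text
t: 3.42
position: [0.5883, 0.1375, 0.0592]
eef_rot: [-0.7, 0.701, 0.094, -0.094]
force: [1.1, 0.6, -1.0]
width: 0.457
```

Run:
```python
from h import *
from go import go
go(.589,.1375,.06,15.2)
b=snap("scene","s3");a=snap("wrist","w3")
B=cv2.resize(b["pixels"][190:265,300:375,::-1],(600,600),interpolation=3)
A=cv2.resize(a["pixels"][190:340,220:270,::-1],(200,600),interpolation=3)
A=cv2.resize(a["pixels"][210:330,280:340,::-1],(200,400),interpolation=3);A=np.vstack([A,np.zeros((200,200,3),np.uint8)])
cv2.imwrite("pics/s3b.png",np.hstack([B,A]))
```

```text
pos [0.5883 0.1375 0.0592] yaw 15.25 F [ 1.1  0.6 -1. ] t 3.42 w 0.457
slide [0.0007, -0.0008, -0.0002] ang [0.08, 0.05, -0.0]
```

View pics/s3b.png

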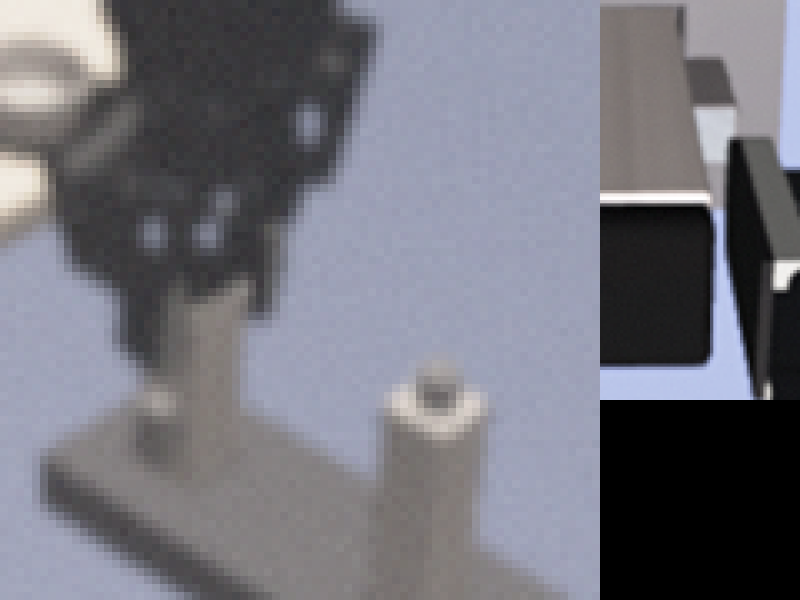

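Run:
```python
from h import *
S=load("s3");s=arm.state();R=rot(s);p=s["position"].copy();ex=R[:,0];ey=R[:,2]
f=lambda X:((proj(S,X)-[300,190])*8).round(0).tolist()
c=np.array([.589,.1375,0])
print("btn",[f(c+ex*a+ey*t+np.array([0,0,z])) for z in(.030,.054) for a,t in((.021,-.006),(.021,.006),(.012,.006))])
print("rodtop",f([.5605,.2335,.114]),"rod shoulder",f([.5605,.2335,.102]))
for z in(.017,.01,.003,-.005): print(z,[f(p+R@np.array([a,z,t])) for a in(.0195,.028,-.0195,-.028) for t in(.011,-.011)])
```

```text
btn [[133.0, 448.0], [159.0, 465.0], [177.0, 453.0], [135.0, 392.0], [162.0, 408.0], [180.0, 397.0]]
rodtop [443.0, 362.0] rod shoulder [440.0, 392.0]
0.017 [[176.0, 440.0], [128.0, 410.0], [158.0, 452.0], [110.0, 421.0], [255.0, 390.0], [207.0, 361.0], [272.0, 379.0], [224.0, 350.0]]
0.01 [[177.0, 424.0], [128.0, 394.0], [159.0, 435.0], [111.0, 405.0], [256.0, 373.0], [208.0, 344.0], [273.0, 363.0], [225.0, 334.0]]
0.003 [[178.0, 407.0], [129.0, 377.0], [160.0, 418.0], [111.0, 388.0], [258.0, 357.0], [209.0, 328.0], [275.0, 346.0], [226.0, 317.0]]
-0.005 [[179.0, 388.0], [130.0, 358.0], [161.0, 399.0], [112.0, 369.0], [259.0, 338.0], [210.0, 309.0], [276.0, 327.0], [227.0, 298.0]]
```

Run:
```python
from h import *
W=load("w3");s=arm.state();R=rot(s);p=s["position"].copy();ex=R[:,0];ey=R[:,2]
c=np.array([.589,.1375,0])
print("cap",[proj(W,c+ex*.012+ey*t+[0,0,.102]).round(1) for t in(.012,-.012)],"obs (313.3,269) (313.6,318.5)")
print("btn top",[proj(W,c+ex*a+ey*.006+[0,0,.054]).round(1) for a in(.021,.012)],"obs (320,242)")
for z in(.017,.01,0,-.01,-.02,-.03,-.04): print(z,[proj(W,p+R@np.array([.0195,z,t])).round(1).tolist() for t in(.011,-.011)])
```

```text
cap [array([311. , 277.5]), array([309.2, 321.5])] obs (313.3,269) (313.6,318.5)
btn top [array([318.1, 241.9]), array([303.2, 241.9])] obs (320,242)
0.017 [[312.8, 226.6], [311.6, 257.4]]
0.01 [[314.0, 231.0], [312.7, 262.7]]
0 [[315.7, 238.0], [314.3, 271.1]]
-0.01 [[317.7, 245.7], [316.1, 280.3]]
-0.02 [[320.0, 254.5], [318.1, 290.7]]
-0.03 [[322.5, 264.4], [320.4, 302.3]]
-0.04 [[325.4, 275.7], [323.0, 315.5]]
```

arm_command --plan '[{"jaw":0.039,"slide":[0.0007,0.012,-0.0005],"angular":[0,0,0]},{"jaw":0.039,"slide":[0.0007,0.012,-0.0005],"angular":[0,0,0]},{"jaw":0.039,"slide":[0.0007,0.012,-0.0005],"angular":[0,0,0]}]'

```text
t: 3.9
position: [0.5889, 0.137, 0.0469]
eef_rot: [-0.7, 0.701, 0.094, -0.094]
force: [0.4, -0.0, -0.3]
width: 0.455
```

Run:
```python
from h import *
from go import go
go(.589,.1375,.047,15.2)
b=snap("scene","s4");a=snap("wrist","w4")
B=cv2.resize(b["pixels"][190:265,300:350,::-1],(400,600),interpolation=3)
A=cv2.resize(a["pixels"][190:340,230:330,::-1],(400,600),interpolation=3)
cv2.imwrite("pics/s4b.png",np.hstack([B,A]))
s=arm.state();R=rot(s);p=s["position"]
f=lambda X:((proj(b,X)-[300,190])*8).round(0).tolist()
g=lambda X:((proj(a,X)-[230,190])*4+[400,0]).round(0).tolist()
for z in(.017,.01,0,-.01,-.02,-.03): print(z,[f(p+R@np.array([x,z,t])) for x in(.0195,.028,-.0195,-.028) for t in(.011,)],[g(p+R@np.array([x,z,t])) for x in(.0195,-.0195) for t in(.011,)])
```

```text
pos [0.5889 0.137  0.0469] yaw 15.24 F [ 0.4 -0.  -0.3] t 3.9 w 0.455
slide [0.0002, -0.0001, 0.0004] ang [0.08, 0.04, -0.04]
0.017 [[172.0, 469.0], [154.0, 480.0], [251.0, 418.0], [268.0, 407.0]] [[732.0, 146.0], [486.0, 146.0]]
0.01 [[173.0, 453.0], [155.0, 464.0], [252.0, 402.0], [269.0, 391.0]] [[737.0, 164.0], [482.0, 164.0]]
0 [[174.0, 429.0], [157.0, 440.0], [254.0, 379.0], [271.0, 368.0]] [[744.0, 192.0], [474.0, 191.0]]
-0.01 [[175.0, 405.0], [158.0, 416.0], [255.0, 355.0], [272.0, 344.0]] [[752.0, 223.0], [466.0, 223.0]]
-0.02 [[177.0, 381.0], [159.0, 392.0], [257.0, 331.0], [274.0, 320.0]] [[761.0, 258.0], [458.0, 258.0]]
-0.03 [[178.0, 357.0], [160.0, 368.0], [259.0, 307.0], [276.0, 296.0]] [[771.0, 297.0], [447.0, 297.0]]
```

View pics/s4b.png

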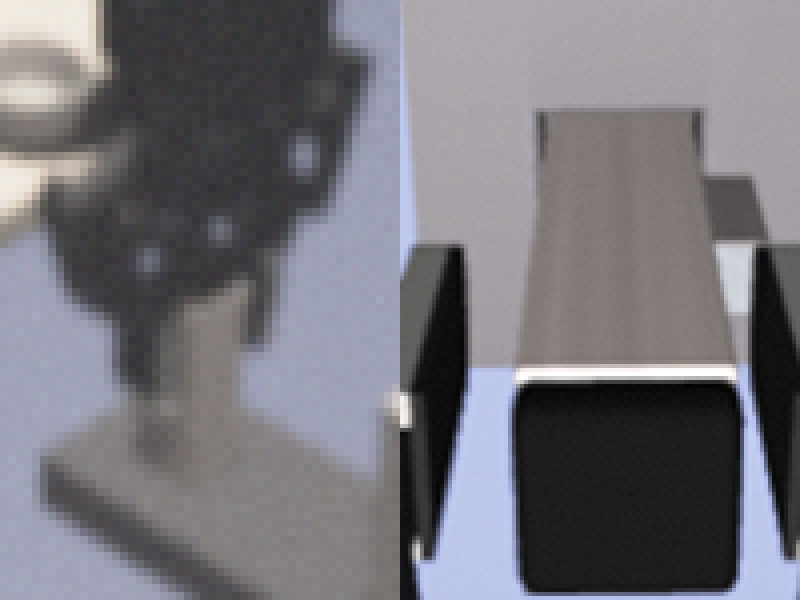

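arm_command --plan '[{"jaw":0.039,"slide":[0.0,0.005,0.0005],"angular":[0,0,0]},{"jaw":0.039,"slide":[0.0,0.01,0.0005],"angular":[0,0,0]},{"jaw":0.039,"slide":[0.0,0.01,0.0005],"angular":[0,0,0]}]'

```text
t: 4.38
position: [0.5937, 0.1394, 0.0404]
eef_rot: [0.701, -0.701, -0.097, 0.09]
force: [3.1, 0.3, 18.3]
width: 0.46
```

arm_command --plan '[{"jaw":0.039,"slide":[0.0,-0.012,0.0],"angular":[0,0,0]},{"jaw":0.054,"slide":[0.0,-0.012,0.0],"angular":[0,0,0]},{"jaw":0.054,"slide":[0.0,-0.012,0.0],"angular":[0,0,0]}]'

```text
t: 4.75
position: [0.593, 0.1391, 0.0519]
eef_rot: [0.701, -0.701, -0.097, 0.091]
force: [0.6, 0.5, 0.2]
width: 0.636
```

Run:
```python
from h import *
from go import go
go(.589,.1375,.028,15.2)
b=snap("scene","s5");a=snap("wrist","w5")
for n,i in(("s",b),("w",a)):
    o=cv2.imread("pics/%s4.png"%n)[:,:,::-1]
B=cv2.resize(b["pixels"][190:265,300:350,::-1],(400,600),interpolation=3)
A=cv2.resize(a["pixels"][190:340,230:330,::-1],(400,600),interpolation=3)
cv2.imwrite("pics/s5b.png",np.hstack([B,A]))
```

```text
pos [0.593  0.1391 0.0519] yaw 15.23 F [0.6 0.5 0.2] t 4.75 w 0.636
slide [-0.0045, 0.0238, -0.0005] ang [0.06, 0.03, 0.5]
```

View pics/s5b.png

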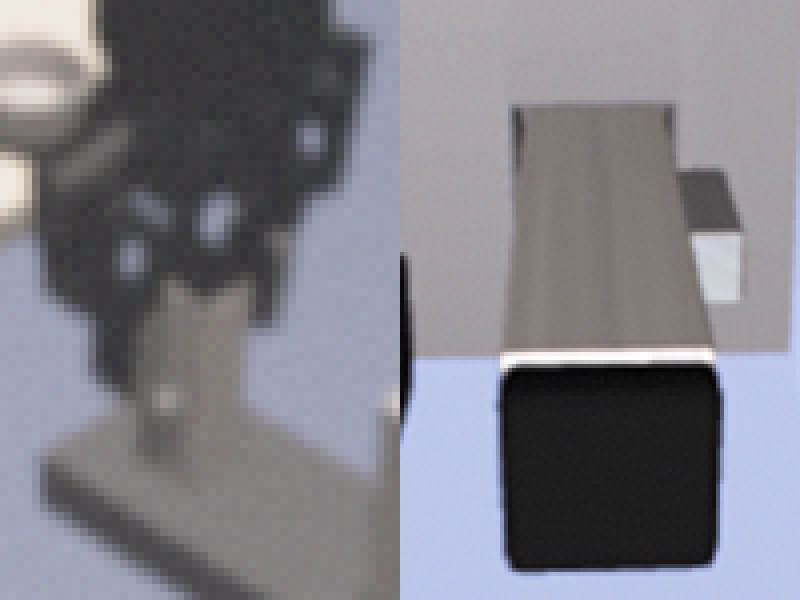

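arm_command --plan '[{"jaw":0.054,"slide":[-0.0045,0.0,0.0],"angular":[0,0,0.5]},{"jaw":0.054,"slide":[-0.0045,0.01,0.0],"angular":[0,0,0.5]},{"jaw":0.054,"slide":[-0.0045,0.0205,0.0],"angular":[0,0,0.5]},{"jaw":0.054,"slide":[-0.0045,0.0205,0.0],"angular":[0,0,0.5]}]'

```text
t: 5.35
position: [0.5879, 0.1376, 0.0297]
eef_rot: [-0.7, 0.701, 0.093, -0.095]
force: [0.0, -1.0, -0.9]
width: 0.634
```

```bash
python3 go.py .589 .1375 .031 15.2
```

```text
pos [0.5879 0.1376 0.0297] yaw 15.23 F [ 0.  -1.  -0.9] t 5.35 w 0.634
slide [0.001, -0.0013, -0.0004] ang [0.06, 0.03, -0.14]
```

arm_command --plan '[{"jaw":0.035,"slide":[0.001,-0.001,0],"angular":[0,0,0]},{"jaw":0.03,"slide":[0.001,-0.001,0],"angular":[0,0,0]},{"jaw":0.015,"slide":[0.001,-0.001,0],"angular":[0,0,0]},{"jaw":0.015,"slide":[0.001,-0.001,0],"angular":[0,0,0]},{"jaw":0.015,"slide":[0.001,-0.001,0],"angular":[0,0,0]},{"jaw":0.015,"slide":[0.001,-0.001,0],"angular":[0,0,0]}]' --force 40

```text
t: 6.1
position: [0.5896, 0.1381, 0.0311]
eef_rot: [-0.701, 0.701, 0.093, -0.094]
force: [5.3, 2.4, 1.5]
width: 0.273
```

Run:
```python
from h import *
from go import go
go(.589,.1375,.031,15.2)
b=snap("scene","s6");a=snap("wrist","w6")
B=cv2.resize(b["pixels"][190:265,300:350,::-1],(400,600),interpolation=3)
A=cv2.resize(a["pixels"][190:340,230:330,::-1],(400,600),interpolation=3)
cv2.imwrite("pics/s6b.png",np.hstack([B,A]))
```

```text
pos [0.5896 0.1381 0.0311] yaw 15.23 F [5.3 2.4 1.5] t 6.1 w 0.273
slide [-0.0007, 0.0001, -0.0005] ang [0.05, 0.03, -0.06]
```

View pics/s6b.png

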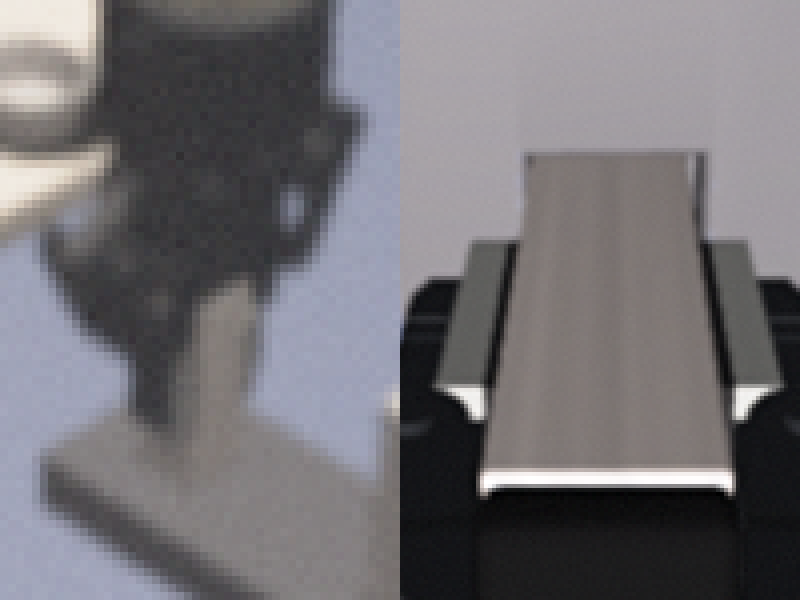

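arm_command --plan '[{"jaw":0.015,"slide":[0,-0.003,0],"angular":[0,0,0]},{"jaw":0.015,"slide":[0,-0.015,0],"angular":[0,0,0]},{"jaw":0.015,"slide":[0,-0.03,0],"angular":[0,0,0]},{"jaw":0.015,"slide":[0,-0.06,0],"angular":[0,0,0]},{"jaw":0.015,"slide":[0,-0.1,0],"angular":[0,0,0]},{"jaw":0.015,"slide":[0,-0.14,0],"angular":[0,0,0]},{"jaw":0.015,"slide":[0,-0.14,0],"angular":[0,0,0]}]'

```text
t: 7.08
position: [0.5903, 0.1389, 0.1743]
eef_rot: [-0.701, 0.701, 0.095, -0.093]
force: [0.7, -0.1, -2.6]
width: 0.276
```

Run:
```python
from h import *
W=load("w6");S=load("s6")
p=np.array([.5896,.1381,.0311]);y=np.radians(15.23);ex=np.array([np.cos(y),np.sin(y),0]);ey=np.array([-ex[1],ex[0],0])
for u,v in((250.5,308),(313.75,308)):
    q=atz(W,u,v,.102)-p;print("rim",q@ex,q@ey)
for z in(0,-.005,-.01,-.015,-.02):
    f=lambda a,b:((proj(S,p+ex*a+ey*b-[0,0,z])-[300,190])*8).round(0)
    print(z,f(.012,.011),f(.02,.011),f(.02,-.011),((proj(W,p+ex*.012+ey*.011-[0,0,z])-[230,190])*4+[400,0]).round(0))
from go import go
go(.5405,-.1345,.165,12.4)
```

```text
rim -0.010766883495733804 0.017726767262815336
rim 0.010900637170476882 0.017763418524246614
0 [188. 459.] [171. 470.] [123. 439.] [691. 192.]
-0.005 [189. 447.] [172. 458.] [124. 427.] [694. 207.]
-0.01 [189. 435.] [173. 446.] [124. 416.] [696. 223.]
-0.015 [190. 424.] [173. 434.] [125. 404.] [699. 240.]
-0.02 [191. 412.] [174. 422.] [125. 392.] [702. 258.]
pos [0.5903 0.1389 0.1743] yaw 15.24 F [ 0.7 -0.1 -2.6] t 7.08 w 0.276
slide [-0.1199, 0.0093, -0.2507] ang [0.05, 2.84, 0.15]
```

arm_command --plan '[{"jaw":0.015,"slide":[-0.02,0.0,-0.042],"angular":[0,0.5,0]},{"jaw":0.015,"slide":[-0.04,0.0,-0.085],"angular":[0,1,0]},{"jaw":0.015,"slide":[-0.065,0.0,-0.135],"angular":[0,1.5,0]},{"jaw":0.015,"slide":[-0.09,0.005,-0.188],"angular":[0,2,0]},{"jaw":0.015,"slide":[-0.11,0.009,-0.23],"angular":[0,2.8,0.1]},{"jaw":0.015,"slide":[-0.12,0.009,-0.2507],"angular":[0,2.8,0.1]},{"jaw":0.015,"slide":[-0.12,0.009,-0.2507],"angular":[0,2.8,0.1]},{"jaw":0.015,"slide":[-0.12,0.009,-0.2507],"angular":[0,2.8,0.1]}]'

```text
t: 8.07
position: [0.5398, -0.1332, 0.1647]
eef_rot: [0.703, -0.703, -0.077, 0.077]
force: [0.4, 0.4, -1.7]
width: 0.274
```

Run:
```python
from h import *
from go import go
go(.5405,-.1345,.15,12.4)
b=snap("scene","s7");a=snap("wrist","w7")
B=cv2.resize(b["pixels"][125:200,265:315,::-1],(400,600),interpolation=3)
A=cv2.resize(a["pixels"][120:345,205:355,::-1],(400,600),interpolation=3)
cv2.imwrite("pics/s7b.png",np.hstack([B,A]))
s=arm.state();p=s["position"];R=rot(s);ex=R[:,0];ey=R[:,2]
f=lambda X:((proj(b,X)-[265,125])*8).round(0).tolist()
g=lambda X:((proj(a,X)-[205,120])*400/150+[400,0]).round(0).tolist()
F=p-[0,0,.0251]; M=np.array([.5405,-.1345,.113])
for n,c,h in(("foot",F,.012),("mouth outer17",M,.017)):
  print(n,[f(c+ex*i*h+ey*j*h) for i,j in((1,-1),(1,1),(-1,1))],[g(c+ex*i*h+ey*j*h) for i,j in((-1,1),(1,1),(1,-1))])
```

```text
pos [ 0.5398 -0.1332  0.1647] yaw 12.5 F [ 0.4  0.4 -1.7] t 8.07 w 0.274
slide [0.0004, 0.0147, -0.0014] ang [-0.03, 0.1, -0.03]
foot [[162.0, 278.0], [205.0, 302.0], [253.0, 281.0]] [[558.0, 268.0], [655.0, 268.0], [653.0, 355.0]]
mouth outer17 [[141.0, 337.0], [201.0, 372.0], [268.0, 342.0]] [[544.0, 221.0], [666.0, 221.0], [663.0, 331.0]]
```

View pics/s7b.png

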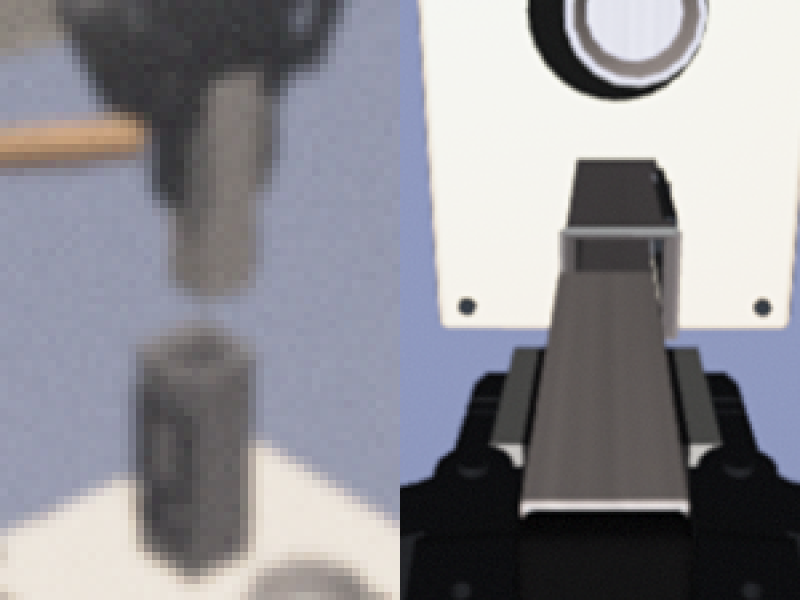

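arm_command --plan '[{"jaw":0.015,"slide":[0.0035,0.0,-0.002],"angular":[0,0,0]},{"jaw":0.015,"slide":[0.0035,0.01,-0.002],"angular":[0,0,0]},{"jaw":0.015,"slide":[0.0035,0.02,-0.002],"angular":[0,0,0]},{"jaw":0.015,"slide":[0.0035,0.0225,-0.002],"angular":[0,0,0]},{"jaw":0.015,"slide":[0.0035,0.0225,-0.002],"angular":[0,0,0]}]'

```text
t: 8.8
position: [0.544, -0.134, 0.1422]
eef_rot: [0.703, -0.703, -0.077, 0.077]
force: [0.2, -0.1, -1.7]
width: 0.277
```

Run:
```python
from h import *
from go import go
go(.5405,-.1345,.1415,12.4)
b=snap("scene","s8");a=snap("wrist","w8");print(a["fx"],a["k1"])
B=cv2.resize(b["pixels"][140:200,270:310,::-1],(400,600),interpolation=3)
A=cv2.resize(a["pixels"][170:245,255:305,::-1],(400,600),interpolation=3)
cv2.imwrite("pics/s8b.png",np.hstack([B,A]))
```

```text
pos [ 0.544  -0.134   0.1422] yaw 12.57 F [ 0.2 -0.1 -1.7] t 8.8 w 0.277
slide [-0.0035, 0.0007, 0.0002] ang [-0.02, 0.17, -0.01]
290.44552058966246 -0.052295377366936444
```

View pics/s8b.png

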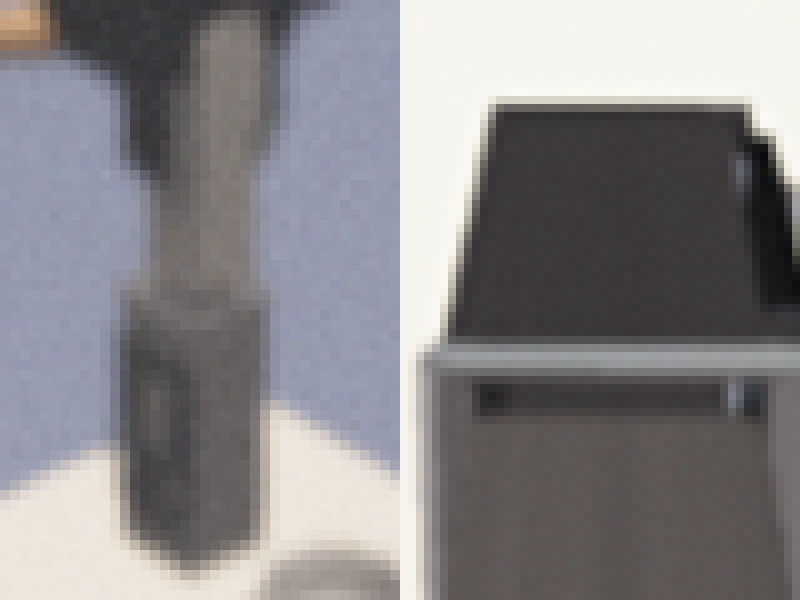

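Run:
```python
from h import *
a=load("w8");b=load("s8");s=arm.state();p=s["position"];R=rot(s);ex=R[:,0];ey=R[:,2];F=p-[0,0,.0251]
g=lambda X:((proj(a,X)-[255,170])*8+[400,0]).round(0)
f=lambda X:((proj(b,X)-[270,140])*10).round(0)
D=lambda x,y,z:F*[1,1,0]+ex*x+ey*y+[0,0,z]
print("foot front edge",g(D(-.012,.012,F[2])),g(D(.012,.012,F[2])),"rim if aligned",g(D(-.0158,.0158,.113)),g(D(.0178,.0158,.113)),"inner",g(D(-.0128,.0128,.108)),g(D(.0128,.0128,.108)))
print("dy/mm y'",(g(D(0,.0168,.113))-g(D(0,.0158,.113))),"per mm z",g(D(0,.0158,.118))-g(D(0,.0158,.113)))
print("scene foot L F R",[f(D(i*.012,j*.012,F[2])) for i,j in((1,-1),(1,1),(-1,1))],"mouth",[f(D(i,j*.0158,.113)) for i,j in((.0178,-1),(.0178,1),(-.0158,1),(-.0158,-1))],"base",[f(D(i,j*.0158,.02)) for i,j in((.0178,-1),(.0178,1),(-.0158,1))])
```

```text
foot front edge [472. 404.] [764. 404.] rim if aligned [429. 341.] [831. 342.] inner [469. 354.] [767. 354.]
dy/mm y' [  0. -12.] per mm z [ 0. 21.]
scene foot L F R [array([139., 263.]), array([192., 294.]), array([252., 267.])] mouth [array([116., 278.]), array([186., 319.]), array([269., 281.]), array([200., 242.])] base [array([117., 536.]), array([184., 578.]), array([265., 539.])]
```

Run:
```python
import cv2,numpy as np
i=cv2.imread("pics/w8.png").astype(int);print("u255..")
for v in (214,216,218,220,222,224,228,234): print(v,i[v,255:316].sum(1)//3)
print("col u=275",i[205:240,275].sum(1)//3)
j=cv2.imread("pics/w8.png")[190:250,250:320];cv2.imwrite("pics/s9b.png",cv2.resize(cv2.convertScaleAbs(j,alpha=1.8),(700,600),interpolation=0))
```

```text
u255..
214 [242 236 199 158 146 150 153 157 156 156 155 157 156 157 156 156 157 156
 156 156 157 155 156 157 157 158 158 158 159 159 159 158 158 159 157 159
 159 157 157 160 158 157 157 159 158 157 159 158 157 157 149 152 179 222
 240 242 241 241 241 242 241]
216 [242 227 178 144 123 114 111 111 109 110 108 109 109 109 110 109 110 108
 108 110 110 110 111 109 111 117 120 119 120 119 121 120 121 121 121 120
 119 119 120 119 119 122 121 118 118 119 122 123 124 125 128 136 151 206
 238 242 242 241 241 241 241]
218 [242 228 185 153 120  96  90  92  84  61  45  44  47  50  57  60  58  60
  59  62  63  63  63  63  61  63  62  62  63  61  62  61  62  62  63  61
  64  62  62  59  80 121 101  67  62  67  94 109 112 110 116 129 157 215
 240 242 241 241 241 241 241]
220 [243 228 184 152 119  97  91  97  93  67  44  42  45  52  58  61  59  58
  59  60  60  59  59  58  59  59  58  57  58  58  60  61  60  59  61  59
  60  60  61  58  78 118  92  52  47  66  97 113 112 112 120 133 157 215
 240 242 241 241 241 241 241]
222 [242 228 186 152 119  97  92  93  91  80  74  75  79  80  80  82  81  81
  81
[... 383 characters left out ...]
132 164 230
 243 242 241 241 241 241 241]
228 [242 236 196 156 126 102  93  91  92  90  88  88  87  89  89  89  88  88
  89  88  89  89  89  90  88  84  86  84  85  87  87  89  88  88  86  88
  85  85  86  87  87  86  85  85  84  83  97 110 112 114 125 134 165 231
 243 241 240 241 240 240 241]
234 [243 241 208 159 126 102  90  91  90  88  88  89  89  91  91  89  87  87
  88  87  90  90  89  87  86  86  84  84  84  87  86  87  88  86  88  87
  86  87  87  87  87  86  86  87  85  82  84 100 112 114 126 141 182 234
 242 241 240 240 240 240 240]
col u=275 [ 58  59  58  58  57  57  56  81 129 157 143 110  77  63  57  60  69  81
  88  89  89  89  90  89  88  88  88  89  89  90  89  87  88  89  87]
```

Run:
```python
import cv2,numpy as np
i=cv2.imread("pics/w7.png").astype(int);print("u250..")
for v in (218,220,222,224,226,230,240,250): print(v,i[v,250:316].sum(1)//3)
print("col u=275",i[205:240,275].sum(1)//3)
from h import *
a=load("w7")
p=np.array([.5398,-.1332,.1647]);y=np.radians(12.5);ex=np.array([np.cos(y),np.sin(y),0]);ey=np.array([-ex[1],ex[0],0])
for z in(.1396,.145,.15,.16):print(z,[proj(a,p*[1,1,0]+ex*x+ey*.012+[0,0,z]).round(1) for x in(-.012,.012)])
```

```text
u250..
218 [241 241 241 242 241 242 241 241 241 241 241 242 242 243 219 169 127 102
  95  91  75  54  49  55  58  59  60  59  61  61  59  60  59  58  58  56
  57  59  58  59  58  58  58  59  61  60  57  59  80 125  93  37  29  63
 100 113 113 116 127 156 216 240 242 242 241 241]
220 [242 242 242 241 242 241 242 241 241 241 241 241 243 243 218 167 130 104
  93  93  75  55  51  57  60  60  60  59  60  61  59  59  58  61  59  57
  59  58  59  61  59  59  58  59  60  59  60  59  63  89 100  67  39  71
 104 112 112 116 128 155 217 240 242 241 241 241]
222 [242 241 241 241 241 240 242 241 242 241 241 242 244 243 195 124  99  93
  91  90  85  80  77  81  82  81  81  83  81  80  81  77  79  80  79  81
  82  81  80  79  80  80  79  81  80  78  79  78  75  87 121  87  43  71
 102 113 112 117 131 158 216 240 242 242 241 241]
224 [241 242 242 242 241 241 241 241 241 242 242 242 244 225 152  91  83  88
  88  90  89  90  89  88  89  89  90  89  89  89  86  86  86  85  87  88
  89  91  90  89  87  87  87  88  86  86  85  84  81  99 132  94  48  70
 104 113 113 117 131 165 230 243 242 241 241 241]
2
[... 754 characters left out ...]
6  83  84 101
 113 112 114 124 148 199 237 242 242 241 241 241]
250 [101 102 103 101 102 103  99  91  84  82  85  87  89  87  89  90  92  93
  92  89  88  88  87  87  90  89  89  89  87  85  86  86  83  84  87  88
  89  90  90  89  87  90  89  88  89  88  88  87  87  86  86  86  85  80
  80  81  85  92 100 104 104 103 102 103 101 102]
col u=275 [123 156 143 110  79  64  58  59  59  61  59  61  59  59  59  60  67  81
  88  89  90  88  88  89  90  90  89  90  89  88  88  88  88  89  89]
0.1396 [array([263.3, 220.6]), array([299.6, 220.6])]
0.145 [array([262.8, 223.7]), array([300.1, 223.7])]
0.15 [array([262.3, 226.7]), array([300.6, 226.7])]
0.16 [array([261.2, 233.2]), array([301.6, 233.3])]
```

arm_command --plan '[{"jaw":0.015,"slide":[0.0005,0.003,0.0002],"angular":[0,0,0]},{"jaw":0.015,"slide":[0.0005,0.006,0.0002],"angular":[0,0,0]},{"jaw":0.015,"slide":[0.0005,0.0085,0.0002],"angular":[0,0,0]},{"jaw":0.015,"slide":[0.0005,0.0085,0.0002],"angular":[0,0,0]}]'

```text
t: 9.4
position: [0.5448, -0.134, 0.1341]
eef_rot: [-0.703, 0.703, 0.078, -0.077]
force: [-0.5, -1.0, -1.2]
width: 0.274
```

```bash
python3 go.py .5445 -.134 .13 12.4
```

```text
pos [ 0.5448 -0.134   0.1341] yaw 12.55 F [-0.5 -1.  -1.2] t 9.4 w 0.274
slide [-0.0003, 0.0041, 0.0001] ang [0.02, 0.15, 0.04]
```

Foot about 4 mm into the flare, no contact. Continue gently.

arm_command --plan '[{"jaw":0.015,"slide":[0.0,0.002,0.0],"angular":[0,0.1,0]},{"jaw":0.015,"slide":[0.0,0.004,0.0],"angular":[0,0.1,0]},{"jaw":0.015,"slide":[0.0,0.006,0.0],"angular":[0,0.1,0]},{"jaw":0.015,"slide":[0.0,0.006,0.0],"angular":[0,0.1,0]}]'

```text
t: 9.9
position: [0.5449, -0.1345, 0.1278]
eef_rot: [-0.703, 0.703, 0.077, -0.076]
force: [1.9, -4.9, -4.0]
width: 0.278
```

arm_command --plan '[{"jaw":0.015,"slide":[0.0002,0.0,-0.0008],"angular":[0,0,0]},{"jaw":0.015,"slide":[0.0002,0.004,-0.0008],"angular":[0,0,0]},{"jaw":0.015,"slide":[0.0002,0.008,-0.0008],"angular":[0,0,0]},{"jaw":0.015,"slide":[0.0002,0.011,-0.0008],"angular":[0,0,0]},{"jaw":0.015,"slide":[0.0002,0.011,-0.0008],"angular":[0,0,0]}]'

```text
t: 10.52
position: [0.5449, -0.135, 0.1164]
eef_rot: [-0.703, 0.703, 0.077, -0.077]
force: [0.0, 0.4, -1.3]
width: 0.275
```

arm_command --plan '[{"jaw":0.015,"slide":[0,0.003,0],"angular":[0,0,0]},{"jaw":0.015,"slide":[0,0.006,0],"angular":[0,0,0]},{"jaw":0.015,"slide":[0,0.0085,0],"angular":[0,0,0]},{"jaw":0.015,"slide":[0,0.0085,0],"angular":[0,0,0]}]'

```text
t: 11.02
position: [0.5448, -0.135, 0.1077]
eef_rot: [-0.703, 0.703, 0.076, -0.077]
force: [0.3, -0.9, -0.7]
width: 0.277
```

arm_command --plan '[{"jaw":0.015,"slide":[0,0.002,0],"angular":[0,0,0]},{"jaw":0.015,"slide":[0,0.004,0],"angular":[0,0,0]},{"jaw":0.015,"slide":[0,0.004,0],"angular":[0,0,0]}]'

```text
t: 11.4
position: [0.5447, -0.135, 0.1035]
eef_rot: [-0.703, 0.703, 0.076, -0.077]
force: [-0.2, 0.9, -2.0]
width: 0.274
```

Run:
```python
from h import *
from go import go
go(.5448,-.135,.1037,12.4)
b=snap("scene","s10");a=snap("wrist","w10")
B=cv2.resize(b["pixels"][140:200,270:310,::-1],(400,600),interpolation=3)
A=cv2.resize(a["pixels"][170:320,230:330,::-1],(400,600),interpolation=3)
cv2.imwrite("pics/s10b.png",np.hstack([B,A]))
```

```text
pos [ 0.5447 -0.135   0.1035] yaw 12.45 F [-0.2  0.9 -2. ] t 11.4 w 0.274
slide [0.0001, -0.0002, -0.0] ang [-0.0, 0.05, -0.04]
```

arm_command --plan '[{"jaw":0.03,"slide":[0,0,0],"angular":[0,0,0]},{"jaw":0.045,"slide":[0,0,0],"angular":[0,0,0]},{"jaw":0.06,"slide":[0,0,0],"angular":[0,0,0]},{"jaw":0.07,"slide":[0,0,0],"angular":[0,0,0]}]'

```text
t: 12.0
position: [0.5448, -0.135, 0.1037]
eef_rot: [-0.703, 0.703, 0.077, -0.077]
force: [0.5, -0.6, -0.3]
width: 0.822
```

Run:
```python
from h import *
from go import go
go(.5448,-.135,.1037,12.4)
b=snap("scene","s11");a=snap("wrist","w11")
B=cv2.resize(b["pixels"][130:200,265:311,::-1],(394,600),interpolation=3)
A=cv2.resize(a["pixels"][170:320,230:330,::-1],(400,600),interpolation=3)
cv2.imwrite("pics/s11b.png",np.hstack([B,A]))
```

```text
pos [ 0.5448 -0.135   0.1037] yaw 12.44 F [ 0.5 -0.6 -0.3] t 12.0 w 0.822
slide [-0.0, 0.0, 0.0] ang [0.01, 0.04, -0.02]
```

View pics/s11b.png

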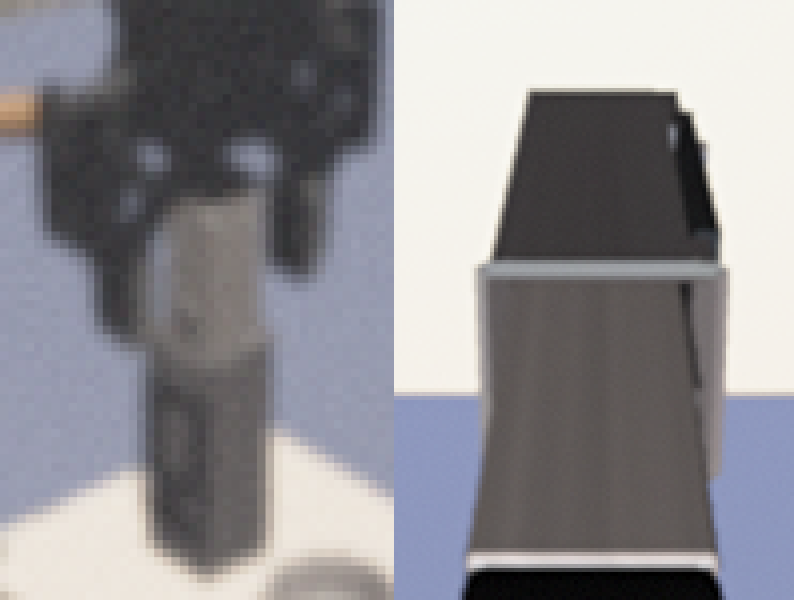

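arm_command --plan '[{"jaw":0.07,"slide":[0,-0.03,0],"angular":[0,0,0]},{"jaw":0.07,"slide":[0,-0.07,0],"angular":[0,0,0]},{"jaw":0.07,"slide":[0,-0.11,0],"angular":[0,0,0]},{"jaw":0.04,"slide":[0,-0.11,0],"angular":[0,0,0]},{"jaw":0.0,"slide":[0,-0.11,0],"angular":[0,0,0]},{"jaw":0.0,"slide":[0,-0.11,0],"angular":[0,0,0]},{"jaw":0.0,"slide":[0,-0.11,0],"angular":[0,0,0]},{"jaw":0.0,"slide":[0,-0.11,0],"angular":[0,0,0]}]'

```text
t: 13.1
position: [0.5447, -0.1349, 0.2132]
eef_rot: [0.703, -0.703, -0.076, 0.077]
force: [-0.1, 0.5, 0.7]
width: 0.001
```

```bash
python3 go.py .5448 -.135 .1935 12.4
```

```text
pos [ 0.5447 -0.1349  0.2132] yaw 12.45 F [-0.1  0.5  0.7] t 13.1 w 0.001
slide [0.0001, 0.0197, -0.0001] ang [-0.02, 0.05, -0.06]
```

arm_command --plan '[{"jaw":0.0,"slide":[0,0.01,0],"angular":[0,0,0]},{"jaw":0.0,"slide":[0,0.02,0],"angular":[0,0,0]},{"jaw":0.0,"slide":[0,0.02,0],"angular":[0,0,0]}]'

```text
t: 13.48
position: [0.5438, -0.1349, 0.1918]
eef_rot: [0.703, -0.703, -0.076, 0.078]
force: [-0.4, 0.5, 0.3]
width: 0.001
```

Run:
```python
from h import *
a=snap("wrist","w12")
i=a["pixels"].astype(int).sum(2)//3
# wrist column through tips
for u in(272,281,290): print(u,i[200:420:4,u])
s=arm.state();p=s["position"];R=rot(s)
print([ (z,proj(a,p+R@np.array([0,z,.011])).round(0).tolist()) for z in(.017,0,-.01,-.02)],proj(a,p*[1,1,0]+R[:,2]*.012+[0,0,.1744]))
```

```text
272 [ 91  92  92  93  94  89  68  17  21  24  23  22  20  68  70  70  70  70
  70  70  69  66 144  12  17  11  13  16  14  14  12   9  13  20  24  21
  10  12  13  12  14  12  14  14  15  10  14  14  12  12  15  14  13  12
  13]
281 [ 86  88  87  88  88  84  65  20  25  22  21  22  20  10  10   8   8  10
  13  11  10  11  39  38  38  40  39  40  42  39  40  39 135 162 162 161
 159 161 159 159  30   7  13  13  12  12  13  14  13  12  14  14  13  13
  15]
290 [ 90  90  90  92  92  92  66  19  24  24  22  23  19  71  70  69  69  68
  69  69  69  65 189   7  11  15  13  13  13  14  18  22  30  32  32  20
  15  12  12  17  13  14  13  13  13  11  14  15  14  14  12  13  14  11
  13]
[(0.017, [283.0, 227.0]), (0, [283.0, 238.0]), (-0.01, [283.0, 246.0]), (-0.02, [283.0, 255.0])] [282.86956595 224.91174027]
```

arm_command --plan '[{"jaw":0.0,"slide":[0.001,0.012,0],"angular":[0,0,0]},{"jaw":0.0,"slide":[0.001,0.022,0],"angular":[0,0,0]},{"jaw":0.0,"slide":[0.001,0.026,0],"angular":[0,0,0]},{"jaw":0.0,"slide":[0.001,0.026,0],"angular":[0,0,0]}]'

```text
t: 14.02
position: [0.5449, -0.1346, 0.1661]
eef_rot: [0.703, -0.703, -0.076, 0.078]
force: [-0.9, 0.3, 0.6]
width: -0.001
```

arm_command --plan '[{"jaw":0.0,"slide":[0,0.002,0],"angular":[0,0,0]},{"jaw":0.0,"slide":[0,0.004,0],"angular":[0,0,0]},{"jaw":0.0,"slide":[0,0.004,0],"angular":[0,0,0]}]'

```text
t: 14.4
position: [0.5453, -0.1347, 0.1626]
eef_rot: [0.703, -0.703, -0.076, 0.077]
force: [-0.2, -0.9, 3.3]
width: 0.0
```

arm_command --plan '[{"jaw":0.0,"slide":[0,0.002,0],"angular":[0,0,0]},{"jaw":0.0,"slide":[0,0.004,0],"angular":[0,0,0]},{"jaw":0.0,"slide":[0,0.006,0],"angular":[0,0,0]},{"jaw":0.0,"slide":[0,0.006,0],"angular":[0,0,0]}]'

```text
t: 14.9
position: [0.5454, -0.1347, 0.1568]
eef_rot: [0.703, -0.703, -0.076, 0.077]
force: [0.7, -0.9, 3.0]
width: -0.002
```

arm_command --plan '[{"jaw":0.0,"slide":[0,0.002,0],"angular":[0,0,0]},{"jaw":0.0,"slide":[0,0.004,0],"angular":[0,0,0]},{"jaw":0.0,"slide":[0,0.006,0],"angular":[0,0,0]}]'

```text
t: 15.28
position: [0.5454, -0.1349, 0.1511]
eef_rot: [0.703, -0.703, -0.076, 0.077]
force: [-1.4, -1.2, 5.2]
width: -0.001
```

Run:
```python
from h import *
s=arm.state();print(s["position"],s["force"])
b=snap("scene","s13");a=snap("wrist","w13")
g=lambda c:c.astype(int).sum(2)//3
o=cv2.imread("pics/s11.png")
for n,i in(("s11",o),("s13",b["pixels"])): 
    print(n)
    for u in(290,293): print(u,g(i)[140:200,u])
W=g(a["pixels"]);o=g(cv2.imread("pics/w12.png"))
for n,i in(("w12",o),("w13",W)): print(n,[i[200:260:2,u].tolist() for u in(270,)])
```

```text
[ 0.54544466 -0.13485295  0.15105986] [-1.44876137 -1.19797943  5.1581381 ]
s11
290 [ 58  58  52  55  55  58  58  65  67  60  55  59  60  93 123 131 130 123
 121 121 122 123 124 124 120 123 120 119 121 121 123 121 112 101  94  96
  95  92  92  94  96  95  95  89  93  98  95  96  96  98  98  97  98  97
  98 115 151 200 222 229]
293 [ 50  57  56  56  58  65  90 122 134 114  80  74  90 119 130 130 124 125
 124 126 122 123 123 121 123 122 123 122 125 131 122 110 101  99  94  98
  94  96  95  99  95  95  97  96 100  96  98  98  96 100  97  98  98  99
 125 169 211 226 229 228]
s13
290 [ 57  59  57  72  86  88  94  90  91  89  92  88  86  92  86  79  73  96
 122 135 132 125 123 121 123 122 122 121 120 124 123 125 111 105  97  99
  96  94  91  94  96  94  92  94  95  93  92  97  94  98  96  99  96  97
  99 112 152 193 221 229]
293 [ 59  61  74 102 109 102  92  94  95  95  96 104 108 102  83  76  86 109
 122 124 124 121 122 124 121 121 121 125 125 129 127 105  99  93 100  95
  98  95  95  99  96  94  95  95  94  96  97  97  95  97  98  96  96  97
 122 167 211 227 230 228]
w12 [[89, 88, 91, 91, 90, 91, 92, 92, 95, 93, 92, 187, 69, 9, 18, 22, 22, 23, 21, 22, 22, 22, 23, 20, 19, 44, 64, 65, 68, 69]]
w13 [[58, 58, 58, 66, 147, 128, 87, 91, 90, 90, 91, 90, 89, 92, 90, 90, 89, 90, 90, 95, 200, 62, 6, 15, 19, 45, 64, 65, 70, 69]]
```

arm_command --plan '[{"jaw":0.0,"slide":[0,0.0025,0],"angular":[0,0,0]},{"jaw":0.0,"slide":[0,0.005,0],"angular":[0,0,0]},{"jaw":0.0,"slide":[0,0.0075,0],"angular":[0,0,0]},{"jaw":0.0,"slide":[0,0.01,0],"angular":[0,0,0]},{"jaw":0.0,"slide":[0,0.0125,0],"angular":[0,0,0]}]'

```text
t: 16.0
position: [0.5455, -0.1349, 0.1385]
eef_rot: [-0.703, 0.703, 0.076, -0.077]
force: [-1.7, -0.5, 5.8]
width: -0.003
```

```bash
cat > chk.py <<'E'
import sys
from h import *
s=arm.state();print("depth",round((.1972-s["position"][2])*1000,1),"F",s["force"].round(1))
b=snap("scene",sys.argv[1]);i=b["pixels"].astype(int).sum(2)//3
a=snap("wrist","w"+sys.argv[1])
for v in range(170,194,2): print(v,i[v,278:300])
E
python3 chk.py k1
```

```text
depth 58.7 F [-1.7 -0.5  5.8]
170 [161 161 160 144 124 109 109 113 116 117 116 122 127 127 123 121 120 117
 128 144 157 162]
172 [160 161 155 140 111  94  90  92 101 106 111 114 113 114 104 100  95 100
 122 149 160 160]
174 [160 159 150 128  94  70  80  81  87  88  94  95  95  97  96  92  97  99
 124 150 163 157]
176 [161 158 150 126  90  66  71  73  74  80  83  90  95  95  97  96  99 103
 124 151 161 159]
178 [159 161 152 127  91  71  86  90  81  72  75  83  93  96  97  96  98 105
 133 149 156 160]
180 [161 158 152 129  90  76  94  99  90  78  71  83  92  98  92  98 100 112
 151 185 182 170]
182 [160 160 153 125  90  76  92 103  92  72  70  85  94  96  98  94  97 120
 170 217 224 218]
184 [168 173 169 144 104  74  81  87  83  76  72  81  95  97  95  95  98 121
 173 219 229 229]
186 [217 224 216 186 131  84  70  70  73  70  69  84  92  98  97  97  99 118
 175 221 230 228]
188 [229 228 223 192 127  74  69  68  74  81  80  83  94 100  98  93  99 119
 172 219 228 229]
190 [230 229 228 209 150  89  71  69  73  82  79  84  96  97  96  97 101 124
 175 218 230 228]
192 [228 229 227 215 167 115  85  82  77  75  82  90  99 100  98  94 101 130
 184 222 229 229]
```

Run:
```python
from h import *
b=load("k1");y=np.radians(12.5);ex=np.array([np.cos(y),np.sin(y),0]);ey=np.array([-ex[1],ex[0],0]);c=np.array([.545,-.135,0])
for n in ("k1",):
  for d in(0,14,27,40,53.25,66.5,93): print(d,proj(b,c+ex*.0165+[0,0,.113-d/1000]).round(1))
print("front corner base",proj(b,c+ex*.0178+ey*.0171+[0,0,.02]),"top",proj(b,c+ex*.0178+ey*.0171+[0,0,.113]))
i=cv2.imread("pics/k1.png").astype(int).sum(2)//3
print(i[190:202,286:294]); print(i[164:178,286:294])
```

```text
0 [285.  169.6]
14 [285.  173.6]
27 [285.  177.3]
40 [285.  180.9]
53.25 [285.  184.6]
66.5 [285.  188.2]
93 [285.  195.4]
front corner base [288.29404575 197.91129743] top [288.48350335 171.94992476]
[[ 73  82  79  84  96  97  96  97]
 [ 76  73  79  93  98  98 100  96]
 [ 77  75  82  90  99 100  98  94]
 [ 85  82  83  93  98  98  97 101]
 [102  89  89  95 100 102 109 122]
 [141 114  97 103 111 131 154 171]
 [189 158 133 132 152 173 197 210]
 [220 201 177 178 196 211 224 227]
 [227 223 217 213 224 226 228 229]
 [229 228 227 227 228 226 229 229]
 [228 228 229 229 229 229 229 224]
 [230 229 228 229 229 229 228 218]]
[[109 111 119 125 129 123 122 127]
 [112 109 115 119 123 121 124 122]
 [107 113 114 120 124 120 121 124]
 [112 112 114 118 125 123 124 123]
 [112 109 111 118 121 123 124 124]
 [119 115 116 121 122 127 122 128]
 [116 117 116 122 127 127 123 121]
 [110 117 117 120 125 121 116 108]
 [101 106 111 114 113 114 104 100]
 [ 94  95  99 101  99 101 100  98]
 [ 87  88  94  95  95  97  96  92]
 [ 80  88  90  91  93  93  97  97]
 [ 74  80  83  90  95  95  97  96]
 [ 76  73  77  81  93  97  97  95]]
```

arm_command --plan '[{"jaw":0.0,"slide":[0,0.0025,0],"angular":[0,0,0]},{"jaw":0.0,"slide":[0,0.005,0],"angular":[0,0,0]},{"jaw":0.0,"slide":[0,0.005,0],"angular":[0,0,0]}]'

```text
t: 16.48
position: [0.5454, -0.1348, 0.133]
eef_rot: [0.703, -0.703, -0.076, 0.077]
force: [-0.3, -0.6, 0.8]
width: 0.002
```

arm_command --plan '[{"jaw":0.0,"slide":[0,0.002,0],"angular":[0,0,0]},{"jaw":0.0,"slide":[0,0.003,0],"angular":[0,0,0]},{"jaw":0.0,"slide":[0,0.003,0],"angular":[0,0,0]}]'

```text
t: 16.85
position: [0.5454, -0.1348, 0.1298]
eef_rot: [0.703, -0.703, -0.076, 0.077]
force: [-0.4, 0.0, 2.8]
width: -0.001
```

```bash
python3 chk.py k2|sed -n '1p;4,10p'
```

```text
depth 67.4 F [-0.4  0.   2.8]
172 [156 158 155 139 115  90  90  94  98 106 109 113 113 112 106  97 101 101
 120 150 157 162]
174 [160 160 148 128  94  73  77  86  90  92  92  96  94  95  93  95  97  99
 122 150 158 158]
176 [160 160 150 125  94  67  67  76  71  83  83  91  94  94  99  93  97  99
 123 145 158 158]
178 [161 162 154 125  90  71  73  78  76  73  74  84  94  95  97  98  97 105
```

```bash
cat > df.py <<'E'
import sys,cv2
g=lambda n:cv2.imread("pics/%s.png"%n).astype(int).sum(2)//3
a=g(sys.argv[1]);b=g(sys.argv[2])
for v in range(174,192): print(v,b[v,280:292],(b-a)[v,280:292])
E
python3 df.py k1 k2
```

```text
174 [148 128  94  73  77  86  90  92  92  96  94  95] [-2  0  0  3 -3  5  3  4 -2  1 -1 -2]
175 [154 127  89  70  70  78  80  88  88  92  98  97] [ 3  0 -1  0  0  0  0  0 -2  1  5  4]
176 [150 125  94  67  67  76  71  83  83  91  94  94] [ 0 -1  4  1 -4  3 -3  3  0  1 -1 -1]
177 [153 128  91  67  66  75  73  71  76  83  95  95] [  4   1   0  -6 -11  -4  -3  -2  -1   2   2  -2]
178 [154 125  90  71  73  78  76  73  74  84  94  95] [  2  -2  -1   0 -13 -12  -5   1  -1   1   1  -1]
179 [151 127  93  70  76  83  80  73  74  85  92  96] [ -2  -1  -2  -6 -17 -14  -9  -2   3   0  -2   2]
180 [153 127  91  75  74  84  83  75  71  83  94  99] [  1  -2   1  -1 -20 -15  -7  -3   0   0   2   1]
181 [154 129  91  76  85  92  83  75  70  81  94  96] [  0   1   0  -3  -6 -12 -10  -1  -4  -3   0   0]
182 [152 128  90  78  87  94  89  74  73  81  94  96] [-1  3  0  2 -5 -9 -3  2  3 -4  0  0]
183 [152 127  95  75  89  94  89  75  74  87  96  99] [-3  0  3 -5  1  2 -2 -4 -2  2  5  4]
184 [166 146 105  78  80  85  86  76  72  83  90 100] [-3  2  1  4 -1 -2  3  0  0  2 -5  3]
185 [197 167 121  81  73  77  71  72  73  85  96  96] [ 1 -3  2 -3 -3 -3 -4 -1 -2  1  1 -4]
186 [220 188 133  87  67  67  72  69  76  85  92  96] [ 4  2  2  3 -3 -3 -1 -1  7  1  0 -2]
187 [224 189 128  83  68  63  72  75  75  86  96  99] [ 2 -1 -2  5  1 -4 -1  1  2  2  4  0]
188 [223 191 128  74  64  71  77  82  81  82  95  96] [ 0 -1  1  0 -5  3  3  1  1 -1  1 -4]
189 [225 199 135  81  67  72  81  85  82  85  92  98] [ 0 -2  2  1  0  2  2  2  1 -4 -1  0]
190 [228 210 146  93  73  72  76  80  79  88 100  99] [ 0  1 -4  4  2  3  3 -2  0  4  4  2]
191 [228 215 159 100  78  75  74  72  79  88  96 102] [ 1  1  2  0  1 -4 -2 -1  0 -5 -2  4]
```

arm_command --plan '[{"jaw":0.0,"slide":[0,0.002,0],"angular":[0,0,0]},{"jaw":0.0,"slide":[0,0.004,0],"angular":[0,0,0]},{"jaw":0.0,"slide":[0,0.004,0],"angular":[0,0,0]}]'

```text
t: 17.32
position: [0.5451, -0.1347, 0.1253]
eef_rot: [0.703, -0.703, -0.076, 0.078]
force: [0.5, 0.7, -0.7]
width: 0.004
```

arm_command --plan '[{"jaw":0.0,"slide":[0,0.001,0],"angular":[0,0,0]},{"jaw":0.0,"slide":[0,0.001,0],"angular":[0,0,0]}]'

```text
t: 17.58
position: [0.5448, -0.1347, 0.124]
eef_rot: [0.703, -0.703, -0.076, 0.078]
force: [0.5, -1.0, -0.1]
width: -0.0
```

```bash
python3 chk.py k3|sed -n '1p'; python3 df.py k2 k3|sed -n 2,14p
```

```text
depth 73.2 F [ 0.5 -1.  -0.1]
175 [149 129  90  71  69  80  83  85  89  93  97  96] [-5  2  1  1 -1  2  3 -3  1  1 -1 -1]
176 [152 126  95  83  92  85  79  73  84  91  94  96] [  2   1   1  16  25   9   8 -10   1   0   0   2]
177 [152 127  97 102 116 111  93  76  75  83  94 101] [-1 -1  6 35 50 36 20  5 -1  0 -1  6]
178 [154 127 103 100 123 120 104  80  74  85  95  98] [ 0  2 13 29 50 42 28  7  0  1  1  3]
179 [151 124  99  92 106 114  99  77  74  81  95  93] [ 0 -3  6 22 30 31 19  4  0 -4  3 -3]
180 [153 128  91  83  92  98  90  74  74  82  87  98] [ 0  1  0  8 18 14  7 -1  3 -1 -7 -1]
181 [153 128  93  82  87  93  84  76  73  83  96  96] [-1 -1  2  6  2  1  1  1  3  2  2  0]
182 [152 127  94  85  87  88  79  74  71  81  94  96] [  0  -1   4   7   0  -6 -10   0  -2   0   0   0]
183 [152 130 100  86  91  91  83  72  75  87  95  97] [ 0  3  5 11  2 -3 -6 -3  1  0 -1 -2]
184 [167 145 110  86  90  91  83  74  74  85  95  95] [ 1 -1  5  8 10  6 -3 -2  2  2  5 -5]
185 [197 167 125  88  78  81  79  70  75  82  94  97] [ 0  0  4  7  5  4  8 -2  2 -3 -2  1]
186 [220 187 127  87  67  70  78  72  73  83  92  96] [ 0 -1 -6  0  0  3  6  3 -3 -2  0  0]
187 [220 190 126  80  65  65  69  72  76  83  92  99] [-4  1 -2 -3 -3  2 -3 -3  1 -3 -4  0]
```

arm_command --plan '[{"jaw":0.0,"slide":[0,-0.005,0],"angular":[0,0,0]},{"jaw":0.0,"slide":[0,-0.04,0],"angular":[0,0,0]},{"jaw":0.0,"slide":[0,-0.08,0],"angular":[0,0,0]},{"jaw":0.0,"slide":[0,-0.12,0],"angular":[0,0,0]},{"jaw":0.0,"slide":[0,-0.12,0],"angular":[0,0,0]},{"jaw":0.0,"slide":[0,-0.12,0],"angular":[0,0,0]}]'

```text
t: 18.42
position: [0.545, -0.1348, 0.244]
eef_rot: [0.703, -0.703, -0.076, 0.078]
force: [-0.8, 0.3, -0.2]
width: 0.002
```

```bash
python3 chk.py k4|sed -n '1p'; python3 df.py k3 k4|sed -n 2,14p
python3 - <<'E'
from h import *
t=snap("top","topE")
i=cv2.imread("pics/scene0.png").astype(int);j=cv2.imread("pics/k4.png").astype(int);d=abs(i-j).max(2)>40
d[:, :]=cv2.morphologyEx(d.astype(np.uint8),cv2.MORPH_OPEN,np.ones((2,2)))>0
n,l,s,c=cv2.connectedComponentsWithStats(d.astype(np.uint8));print("scene changes",s[1:].tolist())
g=j.sum(2)//3;print("post top col 288..293",g[150:176,290],g[150:176,288])
E
```

```text
depth -46.8 F [-0.8  0.3 -0.2]
175 [151 124  94  70  73  79  82  85  93  95  94  97] [ 2 -5  4 -1  4 -1 -1  0  4  2 -3  1]
176 [149 125  92  79  88  87  80  81  81  88  98  93] [-3 -1 -3 -4 -4  2  1  8 -3 -3  4 -3]
177 [148 124  96 101 117 110  90  71  77  85  95  98] [-4 -3 -1 -1  1 -1 -3 -5  2  2  1 -3]
178 [148 124  98 103 122 118 104  75  75  85  94  96] [-6 -3 -5  3 -1 -2  0 -5  1  0 -1 -2]
179 [151 128  97  90 105 111  99  77  76  81  96  97] [ 0  4 -2 -2 -1 -3  0  0  2  0  1  4]
180 [150 126  95  85  93 101  91  78  75  83  96  94] [-3 -2  4  2  1  3  1  4  1  1  9 -4]
181 [152 127  94  83  86  91  82  72  70  85  94  96] [-1 -1  1  1 -1 -2 -2 -4 -3  2 -2  0]
182 [152 129  95  84  90  88  85  72  77  81  94  96] [ 0  2  1 -1  3  0  6 -2  6  0  0  0]
183 [152 131  98  90  90  93  84  75  71  81  96  97] [ 0  1 -2  4 -1  2  1  3 -4 -6  1  0]
184 [163 143 106  88  88  89  86  74  78  82  87  98] [-4 -2 -4  2 -2 -2  3  0  4 -3 -8  3]
185 [198 169 122  84  77  82  77  72  73  83  90  99] [ 1  2 -3 -4 -1  1 -2  2 -2  1 -4  2]
186 [216 183 132  82  71  72  72  72  71  86  93  96] [-4
[... 296 characters left out ...]
, 3, 11], [302, 21, 3, 4, 12], [308, 21, 24, 37, 531], [472, 23, 2, 2, 4], [276, 27, 23, 17, 249], [301, 26, 2, 4, 8], [477, 30, 4, 9, 22], [481, 46, 2, 2, 4], [482, 53, 2, 2, 4], [483, 56, 2, 3, 6], [322, 59, 5, 6, 26], [272, 60, 38, 68, 1243], [484, 60, 3, 11, 23], [277, 68, 3, 3, 9], [481, 97, 4, 5, 12], [442, 114, 4, 6, 16], [435, 118, 4, 16, 50], [483, 121, 3, 2, 6], [488, 129, 2, 3, 6], [286, 161, 10, 6, 49], [319, 221, 12, 19, 189], [325, 246, 3, 3, 7]]
post top col 288..293 [160 157 156 154 159 157 155 158 155 144 118  81  63  58  63  83 114 125
 126 125 124 122 115  99  97  94] [159 157 158 154 161 160 158 158 159 146 123  89  68  60  69  89 121 126
 119 116 120 117 111 100  91  93]
```

```bash
python3 -c "
from station import ticket
print(ticket.finish_job())"
```

```text
the job is handed in; nothing more can be done
None
```

The post is in the sleeve with its button out through the window. The gripper is shut, 0.12 m above where it stopped, and the job was handed in at about 18.4 s.

**What I did**
- I gripped the post over the button at 40 N; the jaws stopped at about 23.5 mm, so the button was flush.
- I carried it to the sleeve and lowered it until the button's lower edge was about 11 mm below the mouth, then let go.
- I pushed on the cap with the shut fingertips, at 6 N or less, and stopped about 73 mm below the mouth.

**Last checks**
- At the last step the push force fell to about 0. The button's bright top face appeared in the window in the scene picture, and it looked the same after I pulled the arm away.
- Comparing the scene pictures before and after shows changes only at the arm, the rack hole the post came from, and the sleeve top. The bystanders and the stand look unmoved. I took a final top picture but did not compare it.

**What went wrong or disagreed**
- **Bumped the button:** on my first descent the jaws were too narrow (39 mm), and a fingertip pressed on top of the button with about 18 N. I backed off, and the post stayed upright in the rack.
- **Fingertip position:** the cameras and the contacts put the fingertips 12 to 15 mm behind the reported tool point. The text gives 17 mm ahead, so I worked from the measured value.
- **Push force:** the sliding force I read was mostly 1 to 6 N, against the 5 to 12 N stated.

The pop rests on the force drop and on pixel values. I had used all 12 picture views before it happened, so I did not look at the final state as a picture.

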